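# Swipe up the power of a cooking plate

## Robot

A 6-joint arm with a two-finger parallel gripper is mounted at the origin on a cart in front of the work surface, level with it; the furniture and walls round the work are solid. World frame = base frame: x ahead of the robot, y to its left, z up, the work surface at z = 0. Lengths are in m, angles in rad, forces in N, time in s.
With the tool pointing down it reaches from about 0.225 to 0.875 m from the base axis. Payload 3.4 kg.
Tool frame: the origin (TCP) lies at the very end of the fingers, on their centre line; the grasp point (between the pads) lies 19 mm behind it (manip.pinch_z is the distance from the TCP to the grasp point, in m); z points along the fingers, y is the line along which they close (so a half turn about z gives the same grasp; the last joint's range is limited). The gripper opens to 85 mm and grips with 20 to 120 N. Pads are 22 mm wide; open, the fingers measure 114 mm over their backs; the gripper's body (76 mm by 85 mm) begins 54 mm behind the grasp point. The pads swing forward as they close: fully open they stand 13 mm farther back than shut.
Start: joints at [-1.393, 0.276, 1.505, -0, 1.361, -0.121], TCP at [0.169, -0.55, 0.231] pointing down, gripper open.
Joint ranges: [-2.89, 2.89], [-0.75, 2.08], [0.22, 2.7], [-1.18, 4.32], [0.11, 2.71], [-2.7, 2.7]. Speed limits (rad/s): [2.57, 2.57, 3.14, 3.14, 3.14, 3.14].

## Interface

Orientations are given as a unit quaternion [w, x, y, z].
In Python, from rig import manip gives the robot as it stands. The module is installed in compiled form; this text tells all that it offers.
- The arm moves only by the shell command python3 -m jog 'ROWS' [FORCE]. ROWS is JSON, a list of rows, each an object of numbers: "dx", "dy", "dz": the shift along the tool's x, y, z each as a share of 25 cm, from -1 to 1; "ax", "ay", "az": the turn, a rotation vector about the tool's x, y, z each as a share of 90 degrees, from -1 to 1; "grip": the opening, from -1 (shut) to 1 (fully open), so that 0 is half open. A call has 1 to 5 rows; each row is the pose to reach, as a shift and turn from the pose commanded when the call began, along the tool's axes at that moment; what a row does not reach only later rows make up. A row lasts 1/12 s, in which the tool goes at most 41.7 mm and 7.16 degrees, less where a joint would pass 70% of its speed; a pose out of reach is approached as far as the arm can. A call with a number of a shift or a turn outside -1 to 1 is refused whole. A call with a gripper value outside its range is refused whole. The fingers move at their own pace and stop on an object; FORCE is the grip in N (left out, the last holds). Time passes only in rows, so rows that repeat a pose let the fingers close. It gives the time, the measured TCP pose, the force, the opening and the grip force at its end, in the units of the state.
- manip.get_state(): the state, without advancing time (a new reading comes with each control period).
- manip.get_image(name): name is "scene" or "top" or "wrist"; returns a dict with "img" (400x640x3 uint8, red, green, blue), "mtx" (3x3 intrinsics, pixels), "k1" (the pictures are not rectified: a ray, as slopes to the right and down, at radius r is drawn at 1 + k1 r^2 times it, then the intrinsics apply), "world_to_cam" (4x4, takes a point from world to camera coordinates); the wrist camera has in their place "T_tool_cam" (4x4, takes a point from camera to tool coordinates, whose origin is the TCP and whose axes are the flange's). Camera axes: x right, y down, z forward; pixel columns grow to the right and rows downward; lengths in m; the calibration is good to about 2 mm. A picture is of the moment at which its call begins: read the wrist's pose just before it. There is no depth.
- manip.sign_off(): hands the job in; it is judged then, once.
The state is a dict: "clock": time; "qpos": joint angles; "qd": joint speeds; "effort": joint torques, N m; "position": TCP position; "ee_rot": TCP orientation; "contact_force": force on the tool from outside, world axes, zero at the start; "moment": the same for the moment, N m; "width": finger opening in m; "gripper_force": force on a finger pad.
Only numpy, scipy, OpenCV 4.12 (cv2) and the standard library are available. Lean on these libraries where they do the work, as an engineer would, in place of code of your own. Each camera call takes 0.05 s, during which the arm holds its last target. There are 200 camera calls.

## Task

Turn up the heat under the pan: lay a fingertip on the short rib at the left end of the cooking plate's curved touch strip and slide it along the curve to the long rib at the right end, staying on the strip and passing over each rib in turn, lightly but firmly enough that the springy strip sinks a little. Finish with the fingertip still resting on that last rib, the strip held slightly down: do not lift off. Grasp nothing, and leave the pan and everything else where it stands.

Things in the scene. Friction and masses are not known exactly. Their poses are not given: they have to be found in the camera images.
- hob: low portable cooking plate, 300 mm deep, 270 mm wide, its dark top 45 mm above the worktop; fixed. Origin at the centre of its underside, x axis towards its back, y to its left (seen from the robot, at yaw 0), z up.
- zone (a point): centre of the cooking zone and of the touch strip's arc, under the pan, at the height of the unpressed strip's flat top, 53 mm above the worktop. The bright metal strip near the plate's front edge, 30 mm wide, 8 mm proud of the plate, follows an arc of radius 150 mm (to the middle of its width) about this point, bulging to the plate's front (-x of the plate), 43 degrees to either side of it
- strip (a joint): how far the touch strip has sunk, in m: 0 at rest, 0.006 at its stop. The whole strip with its ribs sinks straight down, level, on springs: about 1 N to start, about 1 N more for each mm, about 7 N at the stop
- rib1: dark rounded raised rib lying across the touch strip, number 1 from the left (shortest, the left end of the row), 11 mm long across the strip, about 10 mm wide along it, 1.6 mm higher than the strip's flat top. Origin at the top of the rib, over the middle of the strip's width; x axis along the rib to the centre of the cooking zone. 36 degrees left of the middle of the arc; ribs are 62 mm apart
- rib2: dark rounded raised rib lying across the touch strip, number 2 from the left (second of the row), 16 mm long across the strip, about 10 mm wide along it, 1.6 mm higher than the strip's flat top. Origin at the top of the rib, over the middle of the strip's width; x axis along the rib to the centre of the cooking zone. 12 degrees left of the middle of the arc; ribs are 62 mm apart
- rib3: dark rounded raised rib lying across the touch strip, number 3 from the left (third of the row), 21 mm long across the strip, about 10 mm wide along it, 1.6 mm higher than the strip's flat top. Origin at the top of the rib, over the middle of the strip's width; x axis along the rib to the centre of the cooking zone. 12 degrees right of the middle of the arc; ribs are 62 mm apart
- rib4: dark rounded raised rib lying across the touch strip, number 4 from the left (longest, the right end of the row), 26 mm long across the strip, about 10 mm wide along it, 1.6 mm higher than the strip's flat top. Origin at the top of the rib, over the middle of the strip's width; x axis along the rib to the centre of the cooking zone. 36 degrees right of the middle of the arc; ribs are 62 mm apart
- pan: shallow round steel frying pan on the cooking plate, 170 mm across, 40 mm high, dark rod handle pointing away from the robot; origin at the centre of its underside
- bowl_1: round bowl, 130 mm across, 55 mm high, left of the plate; origin at the centre of its underside
- garlic_1: bulb of garlic, 50 mm across, 48 mm high, near a front corner of the plate; origin under its centre
- salt_cellar: brown lidded salt pot, 66 mm across, 68 mm high, right of the plate; origin under its centre
- ramekin_1: small cream ramekin, 61 mm across, 37 mm high, near a front corner of the plate; origin under its centre
- mill_1: wooden pepper mill, 58 mm across, 150 mm high, beside the back of the plate; origin under its centre
- spice_jar_2: spice jar with dark cap, 41 mm across, 105 mm high, beside the back of the plate; origin under its centre

How it is judged:
On the way, in this order (a step that is already met when the one before it is completed fails the run):
1. fingertip on the first (shortest) rib (contact force between the fingers and rib1 above 0.3 N and value of joint strip above 0.0004 m and contact force between the fingers and rib2 below 0.05 N and contact force between the fingers and rib3 below 0.05 N and contact force between the fingers and rib4 below 0.05 N), for 0.04 s.
2. fingertip slides on the bare strip after the first (shortest) rib (contact force between the fingers and hob above 0.3 N and value of joint strip above 0.0004 m and contact force between the fingers and rib1 below 0.05 N and contact force between the fingers and rib2 below 0.05 N and contact force between the fingers and rib3 below 0.05 N and contact force between the fingers and rib4 below 0.05 N), for 0.04 s.
3. fingertip on the second rib (contact force between the fingers and rib2 above 0.3 N and value of joint strip above 0.0004 m and contact force between the fingers and rib1 below 0.05 N and contact force between the fingers and rib3 below 0.05 N and contact force between the fingers and rib4 below 0.05 N), for 0.04 s.
4. fingertip slides on the bare strip after the second rib (all of step 2), for 0.04 s.
5. fingertip on the third rib (contact force between the fingers and rib3 above 0.3 N and value of joint strip above 0.0004 m and contact force between the fingers and rib1 below 0.05 N and contact force between the fingers and rib2 below 0.05 N and contact force between the fingers and rib4 below 0.05 N), for 0.04 s.
6. fingertip slides on the bare strip after the third rib (all of step 4), for 0.04 s.
7. fingertip on the fourth (longest) rib (contact force between the fingers and rib4 above 0.3 N and value of joint strip above 0.0004 m and contact force between the fingers and rib1 below 0.05 N and contact force between the fingers and rib2 below 0.05 N and contact force between the fingers and rib3 below 0.05 N), for 0.04 s.
At the end, for the whole second after the job is handed in: the fingers rest on the fourth, longest rib and on no other, with the strip sunk by more than 0.4 mm and a force of 0.3 to 15 N; the pan and the other things are within 15 mm of where they stood (all of step 7 and contact force between the fingers and hob below 15 N and distance of each of pan, bowl_1, garlic_1, salt_cellar, ramekin_1, mill_1, spice_jar_2 from where it was at the start of the episode below 0.015 m); the arm keeps its last pose, push and grip.
It fails at once if the plate or its strip is pressed harder than 20 N (contact force between any of the fingers, the arm and hob above 20 N).
It fails at once if the pan or another thing on the worktop is lifted or shifted by more than 15 mm (distance of any of pan, bowl_1, garlic_1, salt_cellar, ramekin_1, mill_1, spice_jar_2 from where it was at the start of the episode above 0.015 m).
It also fails if it takes over 42 s, if anything falls off the work surface, if the arm or the gripper's body presses on something with over 40 N, if the wrist force passes 120 N, or if a joint passes its speed limit or range.

## Working session

There is one attempt and no reset: what is moved stays moved. The work goes in short steps, Python scripts to look and compute and a shell command to move; the robot and the scene stay as the last step left them, time stands still between calls to the robot, and variables do not carry over. Pictures are saved under pics/ and viewed, at most 10 in all, crops included, and the job is handed in when it is done.

```bash
mkdir -p pics; python3 - <<'E'
from rig import manip
import cv2
print(manip.get_state())
for n in("scene","top"):
    d=manip.get_image(n); cv2.imwrite(f"pics/{n}0.png",d["img"][:,:,::-1]); print(n,d["mtx"],d["k1"],d["world_to_cam"])
E
```

```text
{'clock': 0.0, 'qpos': array([-1.39298812e+00,  2.76606366e-01,  1.50615143e+00,  2.04806192e-05,
        1.36070992e+00, -1.20999895e-01]), 'qd': array([-0.00114182, -0.00196533,  0.00107305,  0.00038633, -0.00012495,
        0.00090121]), 'effort': array([ 8.43184637e-06, -4.16771364e+01, -2.45807934e+01, -3.50259079e-04,
        1.09696481e-02, -1.77516165e-05]), 'position': array([ 0.16917505, -0.54898495,  0.23042595]), 'ee_rot': array([-9.37438828e-04,  9.88859845e-01,  1.48846661e-01, -1.66171316e-05]), 'contact_force': array([ 0.02053459, -0.62593801, -0.68152365]), 'moment': array([ 0.01768393, -0.01979347, -0.00930641]), 'gripper_force': 0.0, 'width': 0.08538554899586805}
scene [[519.24535218   0.         316.25766447]
 [  0.         519.24535218 202.9083885 ]
 [  0.           0.           1.        ]] -0.07213983807551108 [[-0.60730923 -0.79439146 -0.01084975  0.38825436]
 [-0.56883909  0.44432789 -0.69209451  0.32156838]
 [ 0.55461481 -0.41414362 -0.72172534  1.01434909]
 [ 0.          0.          0.          1.        ]]
top [[481.44965869   0.         310.93512582]
 [  0.         481.44965869 194.71121622]
 [  0.           0.           1.        ]] -0.09677463445862027 [[ 0.02415405 -0.99964694 -0.01107113  0.06558616]
 [-0.99021692 -0.02240087 -0.13772672  0.5556863 ]
 [ 0.13743009  0.01428948 -0.99040839  1.23681162]
 [ 0.          0.          0.          1.        ]]
```

View pics/top0.png

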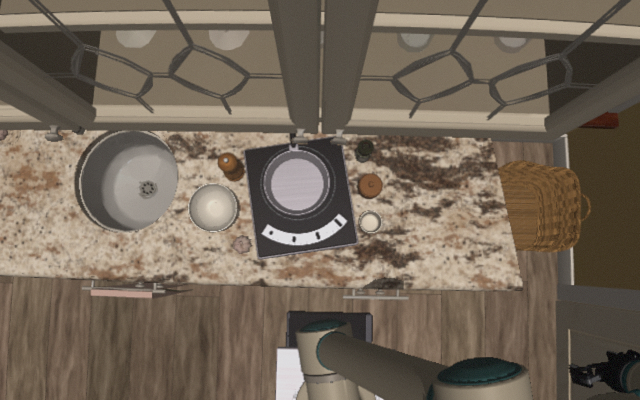

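View pics/scene0.png

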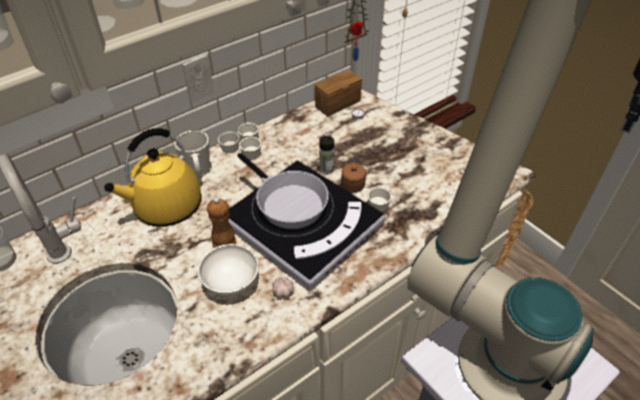

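The top view shows the plate with corners near (245,152), (343,140), (357,243) and (259,257). The strip runs from (263,235) to (346,218), with ribs near (268,233), (294,240), (318,236) and (341,220). In the scene view the strip runs from about (297,252) to (360,206).

```bash
cat > h.py <<'E'
import numpy as np, cv2
from rig import manip
def rays(d,px,T=None):
    k=d["k1"]; K=d["mtx"]
    p=(np.atleast_2d(px).astype(float)-K[:2,2])/K[0,0]
    q=p.copy()
    for _ in range(20): q=p/(1+k*(q**2).sum(1,keepdims=True))
    r=np.c_[q,np.ones(len(q))]
    T=np.linalg.inv(d["world_to_cam"]) if T is None else T
    return T[:3,3], r@T[:3,:3].T
def onplane(d,px,z,T=None):
    o,r=rays(d,px,T); return o+r*((z-o[2])/r[:,2])[:,None]
def ribs(img,box,thr=170,up=4):
    x0,y0,x1,y1=box
    g=cv2.resize(img[y0:y1,x0:x1].min(2),None,fx=up,fy=up,interpolation=cv2.INTER_CUBIC)
    m=(g>thr).astype(np.uint8)
    n,l,s,c=cv2.connectedComponentsWithStats(m); i=1+np.argmax(s[1:,4]); m=(l==i).astype(np.uint8)
    f=lambda p:(np.array(p)+.5)/up-.5+[x0,y0]
    return g,m,f
def circ(P):
    A=np.c_[2*P[:,:2],np.ones(len(P))]; s=np.linalg.lstsq(A,(P[:,:2]**2).sum(1),rcond=None)[0]
    return s[:2],np.sqrt(s[2]+s[:2]@s[:2])
E
python3 - <<'E'
from h import *
for n,box in(("top",(255,205,355,255)),("scene",(285,190,375,270))):
    d=manip.get_image(n); g,m,f=ribs(d["img"],box)
    cl=cv2.morphologyEx(cv2.copyMakeBorder(m,60,60,60,60,0),cv2.MORPH_CLOSE,cv2.getStructuringElement(2,(33,33)))[60:-60,60:-60]
    h=((cl>0)&(m==0)).astype(np.uint8)
    N,l,s,c=cv2.connectedComponentsWithStats(h)
    print(n,m.sum()/16)
    for i in range(1,N):
        if s[i,4]>60: print(f(c[i]).round(1),s[i,4]/16,onplane(d,f(c[i]),.0535)[0].round(4))
    cv2.imwrite(f"pics/{n}m.png",np.vstack([g,m*255,h*255]))
    ct=cv2.findContours(cl,0,1)[0]; ct=max(ct,key=len)[:,0]; W=onplane(d,f(ct),.053)[:,:2]
    print(cv2.minAreaRect(W.astype(np.float32)))
E
```

```text
top 859.5
[337.7 222.2] 37.125 [0.4815 0.0072 0.0535]
[270.7 232.3] 14.625 [0.451  0.1805 0.0535]
[317.5 235.2] 29.0625 [0.4465 0.0589 0.0535]
[293.6 238.8] 21.5625 [0.4358 0.1203 0.0535]
((0.4551098942756653, 0.09271447360515594), (0.06424584239721298, 0.22148437798023224), 9.776949882507324)
scene 990.8125
((0.5683705806732178, 0.09374801814556122), (0.08868513256311417, 0.10507551580667496), 55.01731491088867)
```

```bash
python3 - <<'E'
from h import *
d=manip.get_image("scene"); img=d["img"].copy()
cv2.fillPoly(img,[np.array([[280,180],[330,180],[341,205],[325,232],[280,240]])],(0,0,0))
box=(285,195,375,270); g,m,f=ribs(img,box,140)
cl=cv2.morphologyEx(cv2.copyMakeBorder(m,60,60,60,60,0),cv2.MORPH_CLOSE,cv2.getStructuringElement(2,(33,33)))[60:-60,60:-60]
h=((cl>0)&(m==0)).astype(np.uint8); N,l,s,c=cv2.connectedComponentsWithStats(h)
dt=manip.get_image("top")
P=np.array([[270.7,232.3],[293.6,238.8],[317.5,235.2],[337.7,222.2]])
for i in range(1,N):
    if s[i,4]>60:
        px=f(c[i]); print(px.round(1),s[i,4]/16,onplane(d,px,.0535)[0].round(4))
        o,r=rays(d,px); o2,R2=rays(dt,P)
        for k in range(4):
            A=np.c_[r[0],-R2[k]]; t,res=np.linalg.lstsq(A,o2-o,rcond=None)[:2]
            if res[0]**.5<.006: print("  rib",k+1,((o+r[0]*t[0]+o2+R2[k]*t[1])/2).round(4),res**.5)
# pose from top
W=onplane(dt,P,.0535)[:,:2]
a=np.radians([36,12,-12,-36]); L=np.c_[-.15*np.cos(a),.15*np.sin(a)]
mu=W.mean(0); ml=L.mean(0); H=(L-ml).T@(W-mu); th=np.arctan2(H[0,1]-H[1,0],H.trace())
R=np.array([[np.cos(th),-np.sin(th)],[np.sin(th),np.cos(th)]]); print("yaw",np.degrees(th),"zone",mu-R@ml,"res mm",((W-(L@R.T+mu-R@ml))*1e3).round(1))
cv2.imwrite("pics/s.png",np.hstack([g,h*255]))
E
```

```text
[353.9 207.4] 18.75 [0.4844 0.0041 0.0535]
  rib 4 [0.481  0.0073 0.0583] [5.82846462e-05]
[346.6 226.1] 16.625 [0.4495 0.0561 0.0535]
  rib 3 [0.4463 0.0588 0.0583] [0.00011554]
[328.5 241.6] 12.1875 [0.4387 0.1178 0.0535]
  rib 2 [0.4355 0.1202 0.0583] [8.83140493e-05]
[303.  250.4] 6.75 [0.4539 0.1781 0.0535]
  rib 1 [0.4509 0.18   0.0579] [0.00014117]
yaw 9.909406674354384 zone [0.58573286 0.11475307] res mm [[ 0.1 -0.3]
 [-0.1  0.2]
 [-0.1  0. ]
 [ 0.1  0.1]]
```

Rib spacings come out at 62 mm and the fit residual is below 0.3 mm, so I'm moving now.

```bash
python3 -m jog '[{"dx":0.08,"dy":-0.11,"grip":-1},{"dx":0.16,"dy":-0.22,"grip":-1},{"dx":0.24,"dy":-0.33,"grip":-1},{"dx":0.32,"dy":-0.44,"grip":-1},{"dx":0.41,"dy":-0.55,"grip":-1}]' 20
python3 -m jog '[{"dx":0.08,"dy":-0.11,"grip":-1},{"dx":0.16,"dy":-0.22,"grip":-1},{"dx":0.24,"dy":-0.33,"grip":-1},{"dx":0.32,"dy":-0.44,"grip":-1},{"dx":0.41,"dy":-0.55,"grip":-1}]'
```

```text
schema error: expected keys dx, dy, dz, ax, ay, az, grip
schema error: expected keys dx, dy, dz, ax, ay, az, grip
```

```bash
python3 -m jog '[{"dx":0.08,"dy":-0.11,"grip":-1},{"dx":0.16,"dy":-0.22,"grip":-1},{"dx":0.24,"dy":-0.33,"grip":-1},{"dx":0.32,"dy":-0.44,"grip":-1},{"dx":0.41,"dy":-0.55,"grip":-1}]'
python3 -m jog '[{"dx":0.08,"dy":-0.11,"grip":-1},{"dx":0.16,"dy":-0.22,"grip":-1},{"dx":0.24,"dy":-0.33,"grip":-1},{"dx":0.32,"dy":-0.44,"grip":-1},{"dx":0.41,"dy":-0.55,"grip":-1}]'
python3 - <<'E'
from h import *
s=manip.get_state(); print(s["qpos"],s["position"],s["ee_rot"])
d=manip.get_image("wrist"); cv2.imwrite("pics/w0.png",d["img"][:,:,::-1]); print(d["T_tool_cam"])
E
```

```text
[-1.39303250e+00  2.76180174e-01  1.50529408e+00 -1.33332194e-06
  1.36069676e+00 -1.20980659e-01] [ 0.1692144  -0.54939111  0.23101082] [-2.89045502e-04  9.88864632e-01  1.48817526e-01 -8.86088889e-06]
[[ 1.23988301e-03 -9.60605203e-01 -2.77913847e-01  7.13546018e-02]
 [ 9.99998934e-01  1.40529478e-03 -3.95992443e-04 -2.02860484e-03]
 [ 7.70943279e-04 -2.77913060e-01  9.60605922e-01 -1.43431885e-01]
 [ 0.00000000e+00  0.00000000e+00  0.00000000e+00  1.00000000e+00]]schema error: expected keys dx, dy, dz, ax, ay, az, grip
schema error: expected keys dx, dy, dz, ax, ay, az, grip
```

```bash
for i in 1 2; do python3 -m jog '[{"dx":0.08,"dy":-0.11,"dz":0,"ax":0,"ay":0,"az":0,"grip":-1},{"dx":0.16,"dy":-0.22,"dz":0,"ax":0,"ay":0,"az":0,"grip":-1},{"dx":0.24,"dy":-0.33,"dz":0,"ax":0,"ay":0,"az":0,"grip":-1},{"dx":0.32,"dy":-0.44,"dz":0,"ax":0,"ay":0,"az":0,"grip":-1},{"dx":0.41,"dy":-0.55,"dz":0,"ax":0,"ay":0,"az":0,"grip":-1}]' 20; done
```

```text
clock: 0.77
position: [0.2267, -0.3865, 0.2312]
ee_rot: [0.0, 0.989, 0.148, -0.0]
contact_force: [1.2, -0.6, -0.0]
width: 0.0254
gripper_force: 0.0
clock: 1.18
position: [0.2841, -0.2249, 0.2315]
ee_rot: [0.0, 0.989, 0.148, 0.0]
contact_force: [2.0, -0.1, 0.4]
width: -0.0
gripper_force: 0.0
```

```bash
for i in 1 2; do python3 -m jog '[{"dx":0.08,"dy":-0.11,"dz":0,"ax":0,"ay":0,"az":0,"grip":-1},{"dx":0.16,"dy":-0.22,"dz":0,"ax":0,"ay":0,"az":0,"grip":-1},{"dx":0.24,"dy":-0.33,"dz":0,"ax":0,"ay":0,"az":0,"grip":-1},{"dx":0.32,"dy":-0.44,"dz":0,"ax":0,"ay":0,"az":0,"grip":-1},{"dx":0.41,"dy":-0.55,"dz":0,"ax":0,"ay":0,"az":0,"grip":-1}]' 20; done
python3 -m jog '[{"dx":0,"dy":0,"dz":0,"ax":0,"ay":0,"az":0,"grip":-1},{"dx":0,"dy":0,"dz":0,"ax":0,"ay":0,"az":0,"grip":-1}]'
python3 - <<'E'
from h import *
s=manip.get_state(); print(s["qpos"],s["position"],s["ee_rot"])
d=manip.get_image("wrist"); cv2.imwrite("pics/w0.png",d["img"][:,:,::-1])
E
```

```text
clock: 1.6
position: [0.3416, -0.0633, 0.2316]
ee_rot: [0.0, 0.989, 0.149, 0.0]
contact_force: [-0.2, -0.8, 0.0]
width: 0.0001
gripper_force: 0.0
clock: 2.02
position: [0.399, 0.0985, 0.2315]
ee_rot: [0.0, 0.989, 0.149, 0.0]
contact_force: [-0.1, -0.5, -0.5]
width: 0.0003
gripper_force: 0.0
clock: 2.18
position: [0.3994, 0.0982, 0.2312]
ee_rot: [0.0, 0.989, 0.151, -0.0]
contact_force: [0.1, -0.6, -0.6]
width: -0.0001
gripper_force: 0.0
[ 7.18578701e-02  2.51165507e-02  1.81592321e+00 -2.50638742e-04
  1.30085591e+00  1.33960838e+00] [0.39937308 0.09823888 0.23117418] [ 1.08335522e-04  9.88537284e-01  1.50976820e-01 -1.60643802e-04]
```

View pics/w0.png

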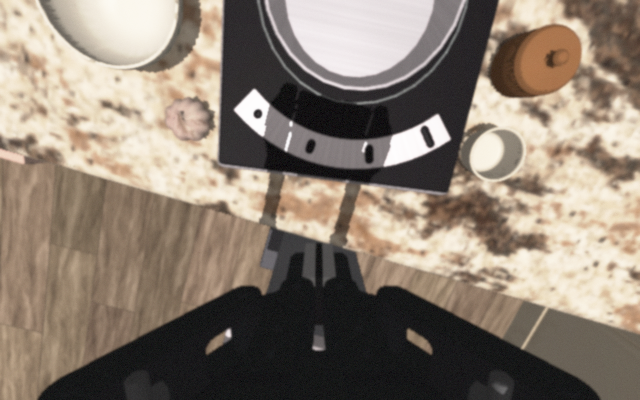

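The wrist view shows the ribs at about (258,114), (311,146), (369,154) and (428,137), with the closed fingertips near (320,240). The gripper's shadow lies across the strip.

```bash
cat >> h.py <<'E'
from scipy.spatial.transform import Rotation as Ro
def Tw(d,s):
    q=s["ee_rot"]; T=np.eye(4); T[:3,:3]=Ro.from_quat([q[1],q[2],q[3],q[0]]).as_matrix(); T[:3,3]=s["position"]; return T@d["T_tool_cam"]
def fitpose(W):
    a=np.radians([36,12,-12,-36]); L=np.c_[-.15*np.cos(a),.15*np.sin(a)]
    mu=W.mean(0); ml=L.mean(0); H=(L-ml).T@(W-mu); th=np.arctan2(H[0,1]-H[1,0],H.trace())
    R=np.array([[np.cos(th),-np.sin(th)],[np.sin(th),np.cos(th)]]); z=mu-R@ml
    return np.degrees(th),z,((W-(L@R.T+z))*1e3).round(1)
E
python3 - <<'E'
from h import *
s=manip.get_state(); d=manip.get_image("wrist"); v=d["img"].max(2); T=Tw(d,s)
P=[]
for x,y in((258,114),(311,146),(369,154),(428,137)):
    w=v[y-14:y+15,x-14:x+15]; m=(w<62).astype(np.uint8)
    n,l,st,c=cv2.connectedComponentsWithStats(m); i=l[14,14]
    print(i,st[i],c[i]); P.append(c[i]+[x-14,y-14])
P=np.array(P); np.save("wp.npy",P)
W=onplane(d,P,.0535,T); print(P,W.round(4),fitpose(W[:,:2]))
dt=manip.world if 0 else None
tp=np.array([[270.7,232.3],[293.6,238.8],[317.5,235.2],[337.7,222.2]]); D=manip.get_image("top")
sp=np.array([[303.,250.4],[328.5,241.6],[346.6,226.1],[353.9,207.4]]); S=manip.get_image("scene")
def tri(*ors):
    A=sum(np.eye(3)-np.outer(r,r)/(r@r) for o,r in ors); b=sum((np.eye(3)-np.outer(r,r)/(r@r))@o for o,r in ors); return np.linalg.solve(A,b)
o1,r1=rays(D,tp);o2,r2=rays(S,sp);o3,r3=rays(d,P,T)
for k in range(4): print(tri((o1,r1[k]),(o3,r3[k])).round(4),tri((o2,r2[k]),(o3,r3[k])).round(4),tri((o1,r1[k]),(o2,r2[k]),(o3,r3[k])).round(4))
E
```

```text
2 [10 10  6  6 31] [12.41935484 12.4516129 ]
2 [ 8  7  9 13 87] [12.05747126 13.17241379]
1 [  9   4   8  18 117] [12.8034188  12.93162393]
2 [  7   3  11  19 103] [12.17475728 11.95145631]
[[256.41935484 112.4516129 ]
 [309.05747126 145.17241379]
 [367.8034188  152.93162393]
 [426.17475728 134.95145631]] [[0.4521 0.1821 0.0535]
 [0.4367 0.1215 0.0535]
 [0.4475 0.0599 0.0535]
 [0.4828 0.0084 0.0535]] (np.float64(10.017367294100872), array([0.58674132, 0.11627623]), array([[ 0.2,  0.1],
       [-0.1,  0. ],
       [-0.2, -0.2],
       [ 0.2,  0.1]]))
[0.4516 0.1808 0.0563] [0.4517 0.1806 0.0576] [0.4514 0.1804 0.0577]
[0.436  0.1212 0.0449] [0.4366 0.1207 0.0577] [0.4362 0.1206 0.0578]
[0.447  0.0587 0.0471] [0.4471 0.0596 0.0578] [0.4469 0.0593 0.0575]
[0.4824 0.0068 0.0486] [0.482  0.0084 0.0577] [0.4818 0.0079 0.0571]
```

```bash
python3 -m jog '[{"dx":0.06,"dy":-0.05,"dz":0.07,"ax":0,"ay":0,"az":0.05,"grip":-1},{"dx":0.12,"dy":-0.1,"dz":0.14,"ax":0,"ay":0,"az":0.1,"grip":-1},{"dx":0.18,"dy":-0.155,"dz":0.21,"ax":0,"ay":0,"az":0.15,"grip":-1},{"dx":0.24,"dy":-0.21,"dz":0.28,"ax":0,"ay":0,"az":0.2,"grip":-1},{"dx":0.298,"dy":-0.256,"dz":0.36,"ax":0,"ay":0,"az":0.24,"grip":-1}]'
python3 -m jog '[{"dx":0,"dy":0,"dz":0.04,"ax":0,"ay":0,"az":0.06,"grip":-1},{"dx":0,"dy":0,"dz":0.08,"ax":0,"ay":0,"az":0.12,"grip":-1},{"dx":0,"dy":0,"dz":0.12,"ax":0,"ay":0,"az":0.18,"grip":-1},{"dx":0,"dy":0,"dz":0.16,"ax":0,"ay":0,"az":0.239,"grip":-1},{"dx":0,"dy":0,"dz":0.16,"ax":0,"ay":0,"az":0.239,"grip":-1}]'
python3 -m jog '[{"dx":0,"dy":0,"dz":0,"ax":0,"ay":0,"az":0,"grip":-1},{"dx":0,"dy":0,"dz":0,"ax":0,"ay":0,"az":0,"grip":-1}]'
python3 - <<'E'
from h import *
s=manip.get_state(); print(s["qpos"],s["position"],s["contact_force"]);
d=manip.get_image("wrist"); R=Tw(d,s)[:3,:3]@d["T_tool_cam"][:3,:3].T; x=R[:,0]; print(np.degrees(np.arctan2(x[1],x[0])),R[:,2])
t=np.array([.4517,.1813,.0546])-s["position"]; print("to go in tool, share",R.T@t/.25)
cv2.imwrite("pics/w1.png",d["img"][:,:,::-1])
E
```

```text
clock: 2.8
position: [0.4525, 0.1794, 0.1411]
ee_rot: [-0.0, 0.999, -0.042, 0.001]
contact_force: [0.3, 0.3, 0.2]
width: -0.0002
gripper_force: 0.0
clock: 3.22
position: [0.4503, 0.178, 0.0997]
ee_rot: [0.001, 0.974, -0.227, -0.002]
contact_force: [-0.1, -0.2, -0.3]
width: 0.0002
gripper_force: 0.0
clock: 3.38
position: [0.4521, 0.1791, 0.1019]
ee_rot: [-0.0, 0.974, -0.225, 0.0]
contact_force: [0.3, 0.2, 0.1]
width: 0.0001
gripper_force: 0.0
[ 2.34092205e-01  2.57166801e-01  1.88773206e+00 -2.16185109e-04
  9.95765908e-01  2.25827092e+00] [0.45207467 0.17908153 0.10188387] [0.29370396 0.24925875 0.09612289]
-25.97017659339498 [ 9.44666978e-04  3.87649975e-05 -9.99999553e-01]
to go in tool, share [-0.00539067 -0.00723671  0.18913434]
```

View pics/w1.png

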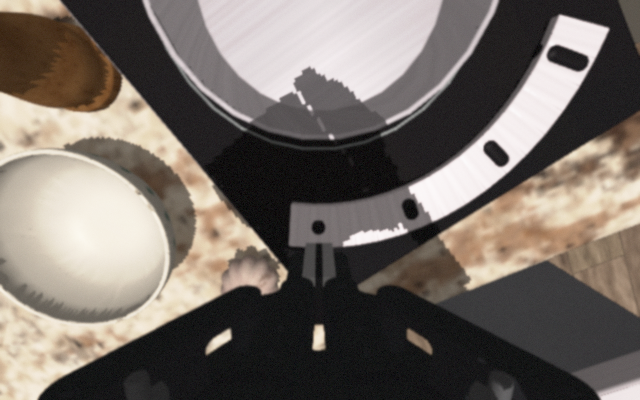

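Rib 1 shows at (318,227), directly ahead of the fingertip at (319,248). The other ribs are near (410,208), (497,153) and (568,58). I'll refine the positions from this closer view.

```bash
python3 - <<'E'
from h import *
s=manip.get_state(); d=manip.get_image("wrist"); v=d["img"].max(2); T=Tw(d,s); P=[]
for x,y in((318,227),(410,208),(497,153),(568,58)):
    r=22; w=v[y-r:y+r+1,x-r:x+r+1]; m=(w<62).astype(np.uint8)
    n,l,st,c=cv2.connectedComponentsWithStats(m); i=l[r,r]; print(i,st[i]); P.append(c[i]+[x-r,y-r])
W=onplane(d,np.array(P),.0537,T); print(np.array(P).round(1),W.round(4)); th,z,e=fitpose(W[:,:2]); print(th,z,e)
R=T[:3,:3]@d["T_tool_cam"][:3,:3].T
a=np.radians(th-36); t=np.r_[z-.15*np.array([np.cos(a),np.sin(a)]),.0546]; print(t,R.T@(t-s["position"])/.25)
E
```

```text
1 [ 17  16  12  13 136]
2 [ 15  13  16  21 243]
2 [ 10  11  23  24 329]
1 [  3  10  39  24 585]
[[318.4 226.9]
 [410.2 208.8]
 [496.1 153.2]
 [567.7  57.9]] [[0.4518 0.1819 0.0537]
 [0.4368 0.1214 0.0537]
 [0.4476 0.0599 0.0537]
 [0.4824 0.0082 0.0537]]
9.98093987725855 [0.58667011 0.11606393] [[-0. -0.]
 [ 0.  0.]
 [ 0.  0.]
 [-0. -0.]]
[0.45187289 0.18186444 0.0546    ] [-0.00599033 -0.00835312  0.18989915]
```

```bash
python3 -m jog '[{"dx":-0.002,"dy":-0.003,"dz":0.04,"ax":0,"ay":0,"az":0,"grip":-1},{"dx":-0.005,"dy":-0.008,"dz":0.08,"ax":0,"ay":0,"az":0,"grip":-1},{"dx":-0.005,"dy":-0.008,"dz":0.12,"ax":0,"ay":0,"az":0,"grip":-1},{"dx":-0.005,"dy":-0.008,"dz":0.15,"ax":0,"ay":0,"az":0,"grip":-1},{"dx":-0.005,"dy":-0.008,"dz":0.165,"ax":0,"ay":0,"az":0,"grip":-1}]'
python3 -m jog '[{"dx":0,"dy":0,"dz":0,"ax":0,"ay":0,"az":0,"grip":-1},{"dx":0,"dy":0,"dz":0,"ax":0,"ay":0,"az":0,"grip":-1},{"dx":0,"dy":0,"dz":0,"ax":0,"ay":0,"az":0,"grip":-1}]'
```

```text
clock: 3.9
position: [0.4511, 0.1821, 0.0596]
ee_rot: [0.0, 0.974, -0.225, -0.0]
contact_force: [-1.1, -0.6, 0.6]
width: -0.0003
gripper_force: 0.0
clock: 4.15
position: [0.4518, 0.1823, 0.0605]
ee_rot: [-0.0, 0.974, -0.225, 0.001]
contact_force: [-0.3, 0.4, -0.3]
width: -0.0003
gripper_force: 0.0
```

Position is good. I'll press down slowly and watch the force.

```bash
for i in 1 2 ; do python3 -m jog '[{"dx":0,"dy":0,"dz":0.004,"ax":0,"ay":0,"az":0,"grip":-1},{"dx":0,"dy":0,"dz":0.008,"ax":0,"ay":0,"az":0,"grip":-1},{"dx":0,"dy":0,"dz":0.012,"ax":0,"ay":0,"az":0,"grip":-1},{"dx":0,"dy":0,"dz":0.012,"ax":0,"ay":0,"az":0,"grip":-1},{"dx":0,"dy":0,"dz":0.012,"ax":0,"ay":0,"az":0,"grip":-1}]' | grep -E "pos|cont"; done
```

```text
position: [0.4513, 0.1822, 0.057]
contact_force: [-0.4, 0.2, 0.2]
position: [0.4514, 0.1822, 0.054]
contact_force: [-0.3, -0.0, 1.4]
```

```bash
for i in 1 ; do python3 -m jog '[{"dx":0,"dy":0,"dz":0.004,"ax":0,"ay":0,"az":0,"grip":-1},{"dx":0,"dy":0,"dz":0.008,"ax":0,"ay":0,"az":0,"grip":-1},{"dx":0,"dy":0,"dz":0.008,"ax":0,"ay":0,"az":0,"grip":-1},{"dx":0,"dy":0,"dz":0.008,"ax":0,"ay":0,"az":0,"grip":-1}]' | grep -E "pos|cont"; done
```

```text
position: [0.4514, 0.1822, 0.0521]
contact_force: [-1.2, -0.1, 3.3]
```

Force matches depth (3.3 N at 2.5 mm of sink). Now I'll slide, 6° of arc per call.

```bash
python3 -m jog '[{"dx":0,"dy":0,"dz":0.004,"ax":0,"ay":0,"az":0,"grip":-1},{"dx":0,"dy":0,"dz":0.004,"ax":0,"ay":0,"az":0,"grip":-1}]' | grep -E "pos|cont"
for i in 1 2; do python3 -m jog '[{"dx":0.0001,"dy":0.0126,"dz":0,"ax":0,"ay":0,"az":-0.0133,"grip":-1},{"dx":0.0005,"dy":0.0251,"dz":0,"ax":0,"ay":0,"az":-0.0267,"grip":-1},{"dx":0.0012,"dy":0.0377,"dz":0,"ax":0,"ay":0,"az":-0.04,"grip":-1},{"dx":0.0021,"dy":0.0502,"dz":0,"ax":0,"ay":0,"az":-0.0533,"grip":-1},{"dx":0.0033,"dy":0.0627,"dz":0,"ax":0,"ay":0,"az":-0.0667,"grip":-1}]' | grep -E "pos|cont|rot"; done
python3 - <<'E'
from h import *
p=manip.get_state()["position"]; v=p[:2]-[.5866,.116]; print(np.hypot(*v),np.degrees(np.arctan2(-v[1],-v[0]))-10)
E
```

```text
position: [0.4514, 0.1822, 0.0511]
contact_force: [-0.7, 0.3, 4.2]
position: [0.4461, 0.1681, 0.0513]
ee_rot: [-0.001, 0.985, -0.173, 0.001]
contact_force: [0.5, 2.6, 2.8]
position: [0.4413, 0.1532, 0.0512]
ee_rot: [-0.001, 0.993, -0.121, 0.001]
contact_force: [0.7, 2.1, 2.0]
0.14995474052291402 -24.34764330005875
```

```bash

for i in 1 2 3 4; do python3 -m jog '[{"dx":0.0001,"dy":0.0126,"dz":0,"ax":0,"ay":0,"az":-0.0133,"grip":-1},{"dx":0.0005,"dy":0.0251,"dz":0,"ax":0,"ay":0,"az":-0.0267,"grip":-1},{"dx":0.0012,"dy":0.0377,"dz":0,"ax":0,"ay":0,"az":-0.04,"grip":-1},{"dx":0.0021,"dy":0.0502,"dz":0,"ax":0,"ay":0,"az":-0.0533,"grip":-1},{"dx":0.0033,"dy":0.0627,"dz":0,"ax":0,"ay":0,"az":-0.0667,"grip":-1}]' | grep -E "pos|cont"; done
python3 - <<'E'
from h import *
p=manip.get_state()["position"]; v=p[:2]-[.5866,.116]; print(np.hypot(*v),np.degrees(np.arctan2(-v[1],-v[0]))-10)
E
```

```text
position: [0.4382, 0.1377, 0.0512]
contact_force: [0.9, 1.5, 2.2]
position: [0.4371, 0.1225, 0.0513]
contact_force: [0.8, 2.3, 4.1]
position: [0.437, 0.1062, 0.0512]
contact_force: [0.3, 1.6, 1.8]
position: [0.4386, 0.0908, 0.0511]
contact_force: [-0.5, 1.2, 2.1]
0.15010062784102268 -0.3196166615767968
```

The fingertip passed over rib 2 (4.1 N) and is back on the bare strip (about 2 N). Carrying on over rib 3.

```bash

for i in 1 2 3 4; do python3 -m jog '[{"dx":0.0001,"dy":0.0126,"dz":0,"ax":0,"ay":0,"az":-0.0133,"grip":-1},{"dx":0.0005,"dy":0.0251,"dz":0,"ax":0,"ay":0,"az":-0.0267,"grip":-1},{"dx":0.0012,"dy":0.0377,"dz":0,"ax":0,"ay":0,"az":-0.04,"grip":-1},{"dx":0.0021,"dy":0.0502,"dz":0,"ax":0,"ay":0,"az":-0.0533,"grip":-1},{"dx":0.0033,"dy":0.0627,"dz":0,"ax":0,"ay":0,"az":-0.0667,"grip":-1}]' | grep -E "pos|cont"; done
python3 - <<'E'
from h import *
p=manip.get_state()["position"]; v=p[:2]-[.5866,.116]; print(np.hypot(*v),np.degrees(np.arctan2(-v[1],-v[0]))-10)
E
```

```text
position: [0.442, 0.0755, 0.051]
contact_force: [-0.6, 0.7, 3.2]
position: [0.4466, 0.061, 0.051]
contact_force: [-1.3, 3.3, 4.8]
position: [0.4537, 0.0463, 0.0511]
contact_force: [-0.6, 1.4, 2.9]
position: [0.4614, 0.033, 0.0509]
contact_force: [-0.6, 1.1, 2.8]
0.15022988858974878 23.55811225415892
```

```bash

for i in 1 2; do python3 -m jog '[{"dx":0.0001,"dy":0.0126,"dz":0,"ax":0,"ay":0,"az":-0.0133,"grip":-1},{"dx":0.0005,"dy":0.0251,"dz":0,"ax":0,"ay":0,"az":-0.0267,"grip":-1},{"dx":0.0012,"dy":0.0377,"dz":0,"ax":0,"ay":0,"az":-0.04,"grip":-1},{"dx":0.0021,"dy":0.0502,"dz":0,"ax":0,"ay":0,"az":-0.0533,"grip":-1},{"dx":0.0033,"dy":0.0627,"dz":0,"ax":0,"ay":0,"az":-0.0667,"grip":-1}]' | grep -E "pos|cont"; done
python3 -m jog '[{"dx":0,"dy":0,"dz":0,"ax":0,"ay":0,"az":0,"grip":-1},{"dx":0,"dy":0,"dz":0,"ax":0,"ay":0,"az":0,"grip":-1},{"dx":0,"dy":0,"dz":0,"ax":0,"ay":0,"az":0,"grip":-1}]'
python3 - <<'E'
from h import *
p=manip.get_state()["position"]; v=p[:2]-[.5866,.116]; print(np.hypot(*v),np.degrees(np.arctan2(-v[1],-v[0]))-10)
cv2.imwrite("pics/w2.png",manip.get_image("wrist")["img"][:,:,::-1])
E
```

```text
position: [0.4708, 0.0204, 0.0508]
contact_force: [-1.1, 1.6, 2.7]
position: [0.4801, 0.0095, 0.0506]
contact_force: [-2.4, 2.7, 5.0]
clock: 10.73
position: [0.4812, 0.0089, 0.0509]
ee_rot: [-0.0, 0.92, 0.391, -0.001]
contact_force: [-3.1, 1.1, 4.5]
width: -0.0001
gripper_force: 2.2
0.15029953558680867 35.46940711278598
```

View pics/w2.png

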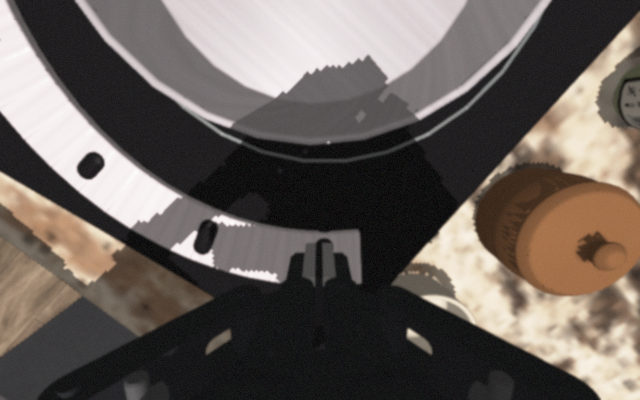

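The fingertip at (322,260) sits on rib 4, whose inner end shows at (323,240). The force is steady at 4.5 N and the pan and neighbouring things are clear of the gripper, so I'm handing in.

```bash
python3 -c "
from rig import manip
print(manip.sign_off())"
```

```text
the job is handed in; nothing more can be done
None
```

I slid the closed fingertip along the strip from rib 1 to rib 4 and handed the job in at about 11 s, with the tip still on rib 4 at about 4.5 N and the strip sunk an estimated 3–4 mm; sign-off gave no verdict.

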